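# Open the lens-cleaning bath: stop it, take off its lid, reset the stop

## Robot

A 6-joint arm with a two-finger parallel gripper is mounted at the origin on the work surface. World frame = base frame: x ahead of the robot, y to its left, z up, the work surface at z = 0. Lengths are in mm, angles in rad, forces in N, time in s.
With the tool pointing down it reaches from about 350 to 875 mm from the base axis. Payload 4.2 kg.
Tool frame: the origin (TCP) lies between the finger pads; the fingertips stand 25 mm ahead of it and the grasp point (between the pads) lies 6 mm ahead of it; x points along the fingers, z is the direction in which the jaws open and shut, and the axes are right-handed (so a half turn about x gives the same grasp; the last joint's range is limited). The gripper opens to 87 mm and grips with 3 to 60 N. Pads are 19 mm wide; open, the fingers measure 117 mm over their backs; the gripper's body (75 mm by 190 mm) begins 51 mm behind the grasp point.
Start: joints at [1.607, 0.385, 0.008, 0, -1.194, -0.259], TCP at [138.069, 609.538, 223.75] pointing down, gripper open.
Joint ranges: [-3.14, 3.14], [-1.21, 2.06], [-1.07, 1.41], [-3.16, 2.05], [-2.99, -0.16], [-3.1, 3.1]. Speed limits (rad/s): [2.79, 2.79, 3.14, 3.14, 3.14, 3.14].

## Interface

Orientations are given as a rotation vector (axis times angle).
In Python, from rig import arm gives the robot as it stands. The module is installed in compiled form; this text tells all that it offers.
- The arm moves only by the tool play_rows, never from a script. Its argument "steps" is a list of rows, each a list of 5 numbers: the closure, from -1 (fully open) to 1 (shut), then the shift along the tool's x, y, z in m, then the turn about the tool's x in degrees. A call has 1 to 10 rows; each row is the pose to reach, as a shift and turn from the pose commanded when the call began, along the tool's axes at that moment; what a row does not reach only later rows make up. A row lasts 1/10 s, in which the tool goes at most 50 mm and 8.59 degrees, less where a joint would pass 70% of its speed; a pose out of reach is approached as far as the arm can. A call with a gripper value outside its range is refused whole. The fingers move at their own pace and stop on an object; the grip force is fixed at half the most. Time passes only in rows, so rows that repeat a pose let the fingers close. It gives the time, the measured TCP pose, the force and the opening at its end, in the units of the state.
- arm.get_state(): the state, without advancing time (a new reading comes with each control period).
- arm.read_camera(name): name is "scene" or "side" or "wrist"; returns (picture, depth): 400x640x3 uint8, red, green, blue; 400x640 float32, mm along the optical axis (not along the pixel's ray), 0 where there is no reading.
- arm.calibration(name): a dict with "camera_matrix" (3x3 intrinsics, pixels), "cam_to_world" (4x4, takes a point from camera to world coordinates). Camera axes: x right, y up, looking along -z (the intrinsics and any distortion apply to the point x, -y, -z); pixel columns grow to the right and rows downward; lengths in mm; the calibration is good to about 2 mm. A picture is of the moment at which its call begins: read the wrist's pose just before it. calibration takes no time and is no camera call; for the wrist camera it gives the pose at the moment of the call.
- arm.sign_off(): hands the job in, once; it reports no verdict.
The state is a dict: "time": time; "qpos": joint angles; "qd": joint speeds; "effort": joint torques, N m; "tool_pos": TCP position; "ee_rot": TCP orientation; "ft_force": force on the tool from outside, world axes, zero at the start; "wrist_torque": the same for the moment, N m; "finger_gap": finger opening in mm.
Only numpy, scipy, OpenCV 4.12 (cv2) and the standard library are available. Lean on these libraries where they do the work, as an engineer would, in place of code of your own. Each camera call takes 0.05 s, during which the arm holds its last target. There are 200 camera calls.

## Task

Make the lens-cleaning bath ready for unloading: push its mushroom stop fully down until it latches, then lift the loose lid off by its knob, keep it level, and lay it gently in the plywood tray, flat with the knob up and wholly inside the tray's rim. Only when the lid has been let go there, turn the mushroom head clockwise until it pops back up, and let go of it. Leave the spectacle case, jar and parts bin where they are.

Things in the scene. Friction and masses are not known exactly. Their poses are not given: they have to be found in the camera images.
- bath: Lens-cleaning bath, a white unit fixed to the bench, 190 mm (x) by 310 mm (y). Origin: under it, on the bench; z up. Its +y part (y -25 to 155 mm) is the tank block, 115 mm high, with a round mouth of 130 mm diameter at x 0, y 65 mm. Its -y part is a lower deck, 85 mm high, with the mushroom stop at x 0, y -100 mm.
- lid: Loose round steel lid, about 0.35 kg. Origin: centre of its underside; z up. Plug 120 mm diameter, 12 mm tall (hangs loosely in the tank mouth); flange 152 mm diameter, 5 mm thick; neck 18 mm diameter; black cylindrical knob, 36 mm diameter, 28 to 53 mm above the origin. Origin is 103 mm above the bench in place on the tank, 6 mm when lying in the tray.
- lid_knob (a point): Centre of the lid's knob, 40.5 mm above the lid's origin: the point to grip.
- tray: The square plywood tray, fixed to the bench, open on top: 210 by 210 mm outside, 198 by 198 mm inside, rim 18 mm above the bench, floor 6 mm thick. Origin: under its centre, on the bench; x and y along its sides.
- stop_top (a point): Centre of the top of the mushroom stop's black round head: 48 mm diameter, 24 mm tall, on a 24 mm stem; top 144 mm above the bench when up, about 135 mm latched. Under the latched head are about 18 mm of free space above a grey collar (54 mm diameter, top at 93 mm). A white line on the head turns with it.
- stop_press (a joint): How far the mushroom head is pressed down, m: 0 when up, 0.012 at the bottom. Pushed to the bottom (about 4 N, straight down on the middle) it latches and stays at about 0.009 when let go; turning the head frees it and a spring lifts it back to 0.
- stop_turn (a joint): Angle of the mushroom head about its upright axis, rad, growing clockwise seen from above. About -0.1 when up. As it latches, a spring turns it by itself to about -0.5. Turned clockwise by hand past about 0.1 (it stops at 0.35) and let go, the head pops up.
- case: Bystander: black spectacle case, 62 by 160 mm, 45 mm high, loose. Origin: centre of its underside.
- jar: Bystander: jar, 68 mm diameter, 90 mm high, loose. Origin: centre of its underside.
- bin: Bystander: plywood parts bin, 130 by 90 mm, 60 mm high, loose. Origin: centre of its underside.
Things that resemble listed ones, but are neither listed nor needed, are in the scene too. Of the things that look like the lid, the middle-sized one is meant.

How it is judged (in metres and radians):
On the way, in this order (a step that is already met when the one before it is completed fails the run):
1. the mushroom stop is pushed down and latched, and let go (value of joint stop_press above 0.0065 m and value of joint stop_turn below -0.2 rad and contact force between the fingers and stop_turn below 0.2 N), for 0.2 s.
2. the lid lies flat in the tray, knob up, let go (x of lid in the frame of tray between -0.024 and 0.024 m and y of lid in the frame of tray between -0.024 and 0.024 m and z of lid in the frame of tray between 0.002 and 0.01 m and angle between lid's own z axis and vertical below 0.06 rad and linear speed of lid below 0.02 m/s and contact force between the fingers and lid below 0.1 N), for 0.3 s.
3. the mushroom stop has been turned and has popped up (value of joint stop_press below 0.003 m), for 0.2 s.
At the end, for the whole second after the job is handed in: The lid lies in the tray, flat (within 0.06 rad of level, knob up), on the tray's floor (origin within 4 mm of it) and its centre within 24 mm of the tray's centre along each side, let go and at rest; the mushroom stop is up again (pressed less than 3 mm) (all of step 2 and value of joint stop_press below 0.003 m); the robot touches nothing.
It fails at once if the lid is tipped by more than about 30 degrees (angle between lid's own z axis and vertical above 0.52 rad).
It fails at once if the lid is dropped from more than about 2 cm (contact force between the fingers and lid below 0.1 N and linear speed of lid above 0.63 m/s).
It fails at once if a bystander is moved by more than 3 cm (distance of any of case, jar, bin from where it was at the start of the episode above 0.03 m).
It also fails if it takes over 64 s, if anything falls off the work surface, if the arm or the gripper's body presses on something with over 40 N, if the wrist force passes 120 N, or if a joint passes its speed limit or range.

## Working session

There is one attempt and no reset: what is moved stays moved. The work goes in short steps, Python scripts to look and compute and a tool call to move; the robot and the scene stay as the last step left them, time stands still between calls to the robot, and variables do not carry over. Pictures are saved under pics/ and viewed, about 8 in all and at most 12, crops included, and the job is handed in when it is done.

Besides the shell and the picture viewer there is one more tool, called after "Request:" as name(argument=value, ...) on one line, values as JSON. play_rows: Moves the arm, as the interface text tells. Its arguments: {"type":"object","properties":{"steps":{"type":"array"}},"required":["steps"]}

```bash
mkdir -p pics
cat > h.py <<'E'
import numpy as np, cv2
from rig import arm
from scipy.spatial.transform import Rotation as R
def pts(name, save=None):
    c=arm.calibration(name); im,d=arm.read_camera(name)
    K=c["camera_matrix"];T=c["cam_to_world"]
    v,u=np.mgrid[0:400,0:640]
    x=(u-K[0][2])/K[0][0];y=(v-K[1][2])/K[1][1]
    P=np.stack([x*d,-y*d,-d,np.ones_like(d)],-1)@np.array(T).T
    P=P[...,:3]; P[d==0]=np.nan
    if save: cv2.imwrite(save,im[...,::-1])
    return im,d,P
E
python3 - <<'E'
from h import *
for n in("scene","side"):
    im,d,P=pts(n,f"pics/{n}0.png"); np.savez(f"{n}0.npz",im=im,d=d,P=P)
    c=arm.calibration(n);print(n,c)
s=arm.get_state();print(s)
a=cv2.imread("pics/scene0.png")
E
```

```text
scene {'camera_matrix': array([[389.04957195,   0.        , 315.71575234],
       [  0.        , 389.04957195, 197.2354694 ],
       [  0.        ,   0.        ,   1.        ]]), 'cam_to_world': array([[ 8.72151473e-01, -4.00642679e-01,  2.80779720e-01,
         8.86517740e+02],
       [ 4.89163770e-01,  7.04254960e-01, -5.14532562e-01,
        -6.54598328e+02],
       [ 8.40319365e-03,  5.86097598e-01,  8.10196885e-01,
         1.15147365e+03],
       [ 0.00000000e+00,  0.00000000e+00,  0.00000000e+00,
         1.00000000e+00]])}
side {'camera_matrix': array([[487.85220289,   0.        , 315.56308899],
       [  0.        , 487.85220289, 198.18296795],
       [  0.        ,   0.        ,   1.        ]]), 'cam_to_world': array([[ 9.91254993e-01,  9.64820965e-02, -9.00263556e-02,
         3.90715466e+02],
       [-1.31570365e-01,  6.70196172e-01, -7.30428868e-01,
        -1.20992434e+03],
       [-1.01379896e-02,  7.35886062e-01,  6.77029486e-01,
         1.26254778e+03],
       [ 0.00000000e+00,  0.00000000e+00,  0.00000000e+00,
         1.00000000e+00]])}
{'time': 0.1, 'qpos': array([ 1.60657169e+00,  3.85468082e-01,  6.78605297e-03, -4.13819880e-04,
       -1.19398401e+00, -2.58575178e-01]), 'qd': array([ 0.00025503, -0.00321714,  0.00238551,  0.00245205,  0.00034587,
        0.00108333]), 'effort': array([-1.25250340e-04, -3.91689563e+01,  1.87934643e+01,  4.23188165e+00,
        1.34207541e-02, -7.51349216e-05]), 'tool_pos': array([137.98665853, 609.04499125, 222.78833005]), 'ee_rot': array([ 1.36999621,  1.0940386 , -1.37249317]), 'ft_force': array([-0.13613556, -0.2567188 , -0.59463221]), 'wrist_torque': array([-0.04087487,  0.05372136, -0.02463666]), 'finger_gap': 86.91057781819877}
```

View pics/scene0.png

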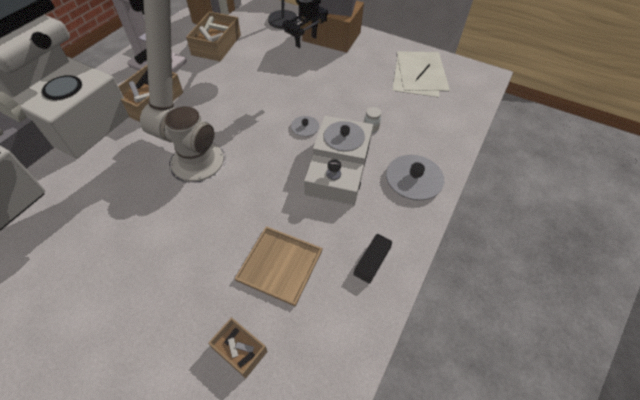

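View pics/side0.png

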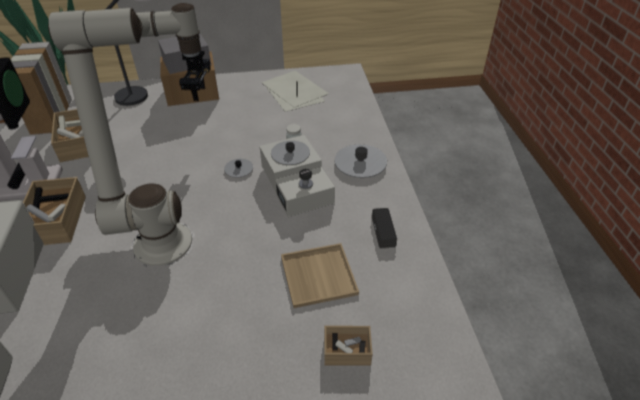

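The scene view shows three things that look like the lid: a small one at (305,126), one on the tank at (344,135) and a large one at (416,177). I choose the tank one, the middle-sized. The stop is at (334,166), the tray at (280,266), the case at (373,258), the jar at (374,117) and the bin at (237,346).

Run:
```python
from h import *
from scipy import ndimage as N
wins={"scene":dict(knob=(328,118,364,142),stop=(322,154,346,176),tray=(228,222,330,310),tank=(300,112,380,205)),
"side":dict(knob=(276,138,304,156),stop=(294,166,318,186),tray=(272,238,364,310),tank=(250,130,340,215))}
for n in wins:
    z=np.load(f"{n}0.npz");im,P=z["im"],z["P"];g=im.max(-1)
    for k,(u0,v0,u1,v1) in wins[n].items():
        w=np.zeros(g.shape,bool);w[v0:v1,u0:u1]=1
        Z=P[...,2]
        if k in("knob","stop"):
            zt={"knob":156,"stop":144}[k]
            m=w&(g<75)&(Z>zt-6)&(Z<zt+8); q=P[m]
            print(n,k,m.sum(),q.mean(0).round(1) if m.sum() else Z[w&(g<75)],(q.min(0)).round(),(q.max(0)).round())
        elif k=="tray":
            hsv=cv2.cvtColor(im,cv2.COLOR_RGB2HSV); m=w&(hsv[...,1]>70)
            q=P[m&(Z>12)&(Z<26)]; print(n,k,len(q),cv2.minAreaRect(q[:,:2].astype(np.float32)),Z[m].min(),Z[m].max())
        else:
            for a,b in((80,90),(109,122)):
                q=P[w&(Z>a)&(Z<b)];print(n,k,a,len(q),cv2.minAreaRect(q[:,:2].astype(np.float32)),np.median(q,0).round(1))
a=cv2.imread("pics/scene0.png")[95:215,280:460];b=cv2.imread("pics/side0.png")[120:240,215:395]
cv2.imwrite("pics/crop.png",cv2.resize(np.hstack([a,b]),None,fx=2.2,fy=2.2,interpolation=cv2.INTER_CUBIC))
```

```text
scene knob 52 [482.4 297.3 154.9] [468. 282. 150.] [499. 318. 159.]
scene stop 97 [523.7 137.1 142.6] [503. 115. 138.] [543. 160. 147.]
scene tray 510 ((518.8743896484375, -218.29856872558594), (209.83834838867188, 211.6079559326172), 5.639578342437744) nan nan
scene tank 80 1389 ((487.12359619140625, 290.20849609375), (193.33120727539062, 425.4290466308594), 12.441417694091797) [528.9 149.2  84.4]
scene tank 109 1652 ((488.9909973144531, 260.002685546875), (190.11724853515625, 269.49554443359375), 14.981188774108887) [486.1 285.5 116.3]
side knob 42 [479.2 295.6 154.4] [464. 280. 151.] [495. 314. 159.]
side stop 85 [519.9 135.9 142.9] [499. 113. 138.] [541. 161. 150.]
side tray 447 ((516.842041015625, -221.0081787109375), (207.80369567871094, 213.00299072265625), 6.044942855834961) nan nan
side tank 80 1018 ((482.6315002441406, 281.07977294921875), (197.7037353515625, 414.1065979003906), 13.519551277160645) [498.2 144.2  84.7]
side tank 109 1220 ((488.4747619628906, 258.3654479980469), (193.44012451171875, 279.1821594238281), 15.179693222045898) [472.7 282.7 116.3]
```

View pics/crop.png

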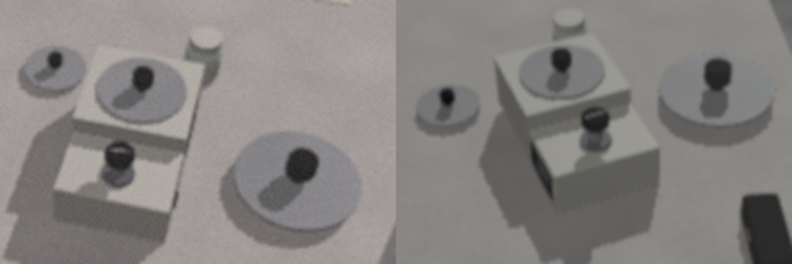

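The crop confirms the choice: the lid on the tank is the middle-sized of the three, and the stop sits in front of it. The knob-to-stop distance is 165 mm, as the description requires. Next I work out the move to above the stop.

```bash
cat >> h.py <<'E'
STOP=np.array([522,136.5]);KNOB=np.array([481,296.5]);TRAY=np.array([518,-219.5])
def go(t):
    s=arm.get_state();M=R.from_rotvec(s["ee_rot"]).as_matrix()
    print("t",round(s["time"],2),"pos",s["tool_pos"].round(1),"x",M[:,0].round(3),"z",M[:,2].round(3),"F",s["ft_force"].round(1),"gap",round(s["finger_gap"],1),"q6",s["qpos"][5].round(2))
    for k in t: print(k,"shift mm",(M.T@(np.array(k)-s["tool_pos"])).round(1))
E
python3 - <<'E'
from h import *
go([(522,136.5,223),(522,136.5,180)])
E
```

```text
t 0.1 pos [138.  609.  222.8] x [-0.    -0.002 -1.   ] z [-0.221 -0.975  0.002] F [-0.1 -0.3 -0.6] gap 86.9 q6 -0.26
(522, 136.5, 223) shift mm [  0.6 479.  375.9]
(522, 136.5, 180) shift mm [ 43.6 479.  375.9]
```

Request:
play_rows(steps=[[0,0,0.037,0.029,0],[1,0,0.074,0.058,0],[1,0,0.111,0.087,0],[1,0,0.148,0.116,0],[1,0,0.185,0.145,0],[1,0,0.222,0.174,0],[1,0,0.259,0.203,0],[1,0,0.296,0.232,0],[1,0,0.333,0.261,0],[1,0,0.37,0.29,0]])

```text
time: 1.1
tool_pos: [435.5, 243.2, 223.6]
ee_rot: [1.371, 1.096, -1.371]
ft_force: [0.7, 0.4, -0.2]
finger_gap: 14.9
```

Request:
play_rows(steps=[[1,0,0.037,0.029,0],[1,0,0.074,0.058,0],[1,0,0.109,0.086,0],[1,0,0.109,0.086,0],[1,0,0.109,0.086,0]])

```text
time: 1.6
tool_pos: [522.2, 135.9, 223.0]
ee_rot: [1.372, 1.095, -1.375]
ft_force: [-0.3, -0.5, 0.1]
finger_gap: 0.5
```

Run:
```python
from h import *
go([(522,136.5,170)])
im,d,P=pts("wrist","pics/w1.png")
np.savez("w1.npz",im=im,P=P)
```

```text
t 1.6 pos [522.2 135.9 223. ] x [-0.002 -0.    -1.   ] z [-0.224 -0.975  0.001] F [-0.3 -0.5  0.1] gap 0.5 q6 0.79
(522, 136.5, 170) shift mm [53.  -0.2 -0.6]
```

View pics/w1.png

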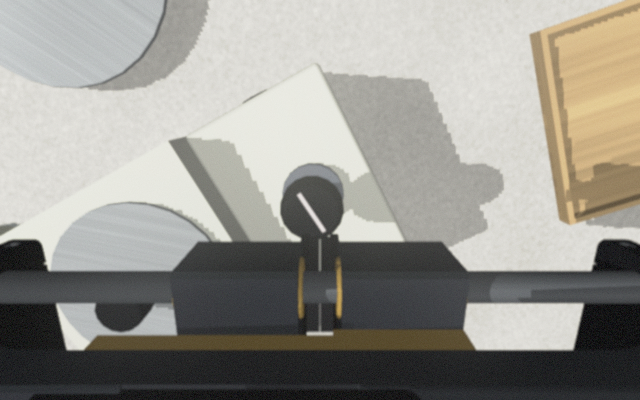

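The wrist view shows the stop head centred near (312,207), its white line running from (300,195) to (325,233), and the closed fingertips at (320,240). The bath edges and the tray corner at (565,220) are also visible. I fit the head circle from this view.

Run:
```python
from h import *
z=np.load("w1.npz");im,P=z["im"],z["P"];g=im.max(-1)
w=np.zeros(g.shape,bool);w[170:240,270:355]=1
m=w&(P[...,2]>139)&(P[...,2]<149)
q=P[m]
print(m.sum(),q.min(0).round(1),q.max(0).round(1))
# boundary of top face: min enclosing circle
print(cv2.minEnclosingCircle(q[:,:2].astype(np.float32)))
```

```text
2958 [497.6 118.5 139. ] [543.9 165.5 147.7]
((520.169921875, 142.14288330078125), 23.77976417541504)
```

Request:
play_rows(steps=[[1,0.03,-0.002,-0.0036,0],[1,0.05,-0.002,-0.0036,0],[1,0.055,-0.002,-0.0036,0],[1,0.058,-0.002,-0.0036,0],[1,0.061,-0.002,-0.0036,0],[1,0.064,-0.002,-0.0036,0],[1,0.067,-0.002,-0.0036,0],[1,0.067,-0.002,-0.0036,0]])

```text
time: 2.45
tool_pos: [520.9, 140.9, 156.7]
ee_rot: [1.371, 1.096, -1.372]
ft_force: [-0.3, 0.7, -0.1]
finger_gap: 0.4
```

Request:
play_rows(steps=[[1,0.001,0,0,0],[1,0.002,0,0,0],[1,0.003,0,0,0],[1,0.003,0,0,0]])

```text
time: 2.85
tool_pos: [520.9, 140.9, 153.6]
ee_rot: [1.371, 1.095, -1.372]
ft_force: [0.1, 0.9, 0.4]
finger_gap: 0.2
```

Run:
```python
from h import *
go([])
im,d,P=pts("wrist","pics/w2.png")
im,d,P=pts("side","pics/s2.png")
a=cv2.imread("pics/w2.png");b=cv2.resize(cv2.imread("pics/s2.png")[130:230,230:390],(640,400))
cv2.imwrite("pics/c2.png",cv2.resize(np.vstack([a,b]),(480,600)))
```

```text
t 2.85 pos [520.9 140.9 153.6] x [-0. -0. -1.] z [-0.221 -0.975  0.   ] F [0.1 0.9 0.4] gap 0.2 q6 0.78
```

View pics/c2.png

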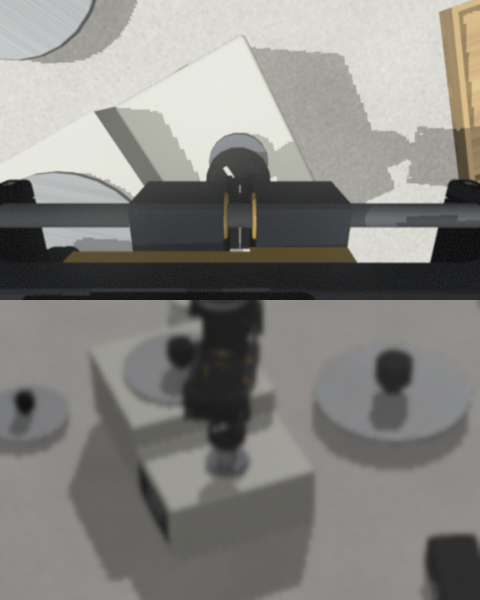

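The wrist view has the tips at the head centre near (240,190). The side view shows the head under the fingers, but the force is still about 0. I continue down in small steps.

Request:
play_rows(steps=[[1,0.002,0,0,0],[1,0.003,0,0,0],[1,0.003,0,0,0]])

```text
time: 3.25
tool_pos: [520.8, 140.9, 150.5]
ee_rot: [1.371, 1.096, -1.372]
ft_force: [-0.2, -0.0, -0.0]
finger_gap: 0.2
```

Request:
play_rows(steps=[[1,0.002,0,0,0],[1,0.003,0,0,0],[1,0.003,0,0,0]])

```text
time: 3.55
tool_pos: [520.8, 140.9, 147.5]
ee_rot: [1.371, 1.096, -1.372]
ft_force: [-0.1, -0.9, 0.9]
finger_gap: 0.4
```

Request:
play_rows(steps=[[1,0.002,0,0,0],[1,0.003,0,0,0],[1,0.003,0,0,0]])

```text
time: 3.85
tool_pos: [521.3, 141.1, 145.4]
ee_rot: [1.372, 1.095, -1.37]
ft_force: [-0.5, 0.1, 3.8]
finger_gap: 0.5
```

Run:
```python
from h import *
go([])
im,d,P=pts("wrist","pics/w3.png")
g=im.max(-1)
for v in range(165,285,5): print(v,P[v,300].round(),P[v,320].round(),im[v,320],im[v,300])
a=cv2.imread("pics/w3.png")[150:350,200:440]
cv2.imwrite("pics/c3.png",cv2.resize(a,None,fx=2.5,fy=2.5))
```

```text
t 3.85 pos [521.3 141.1 145.4] x [ 0.001  0.    -1.   ] z [-0.221 -0.975 -0.   ] F [-0.5  0.1  3.8] gap 0.5 q6 0.78
165 [558. 145.  87.] [555. 133.  87.] [232 234 224] [230 232 224]
170 [555. 146.  87.] [551. 134.  85.] [230 231 223] [231 232 223]
175 [551. 147.  86.] [549. 134.  87.] [232 231 224] [231 231 224]
180 [548. 148.  87.] [546. 135.  88.] [162 161 153] [231 231 224]
185 [546. 148.  92.] [544. 135.  94.] [147 149 154] [132 133 132]
190 [543. 149.  94.] [541. 136.  95.] [148 150 152] [143 147 152]
195 [540. 149.  95.] [538. 137.  95.] [145 149 151] [145 149 150]
200 [537. 150.  94.] [534. 138.  94.] [120 123 126] [141 142 149]
205 [543. 147. 128.] [543. 136. 136.] [76 76 71] [91 91 90]
210 [543. 146. 138.] [542. 136. 141.] [72 73 70] [78 77 74]
215 [541. 146. 141.] [540. 136. 145.] [68 68 66] [77 75 71]
220 [540. 146. 145.] [538. 137. 146.] [72 70 70] [71 73 69]
225 [538. 147. 145.] [536. 137. 146.] [67 71 68] [72 70 69]
230 [535. 148. 145.] [533. 138. 146.] [64 64 64] [227 223 221]
235 [533. 148. 146.] [530. 139. 145.] [63 63 60] [133 128 127]
240 [530. 149. 146.] [530. 139. 150.] [55 58 53] [59 60 57]
245 [558. 138. 223.] [530. 139. 157.] [57 59 54] [51 55 53]
250 [558. 138. 225.] [530. 139. 163.] [47 47 45] [49 50 51]
255 [557. 138. 227.] [528. 139. 164.] [90 88 88] [52 51 49]
260 [557. 138. 230.] [526. 140. 164.] [91 91 89] [83 74 53]
265 [557. 137. 232.] [523. 140. 164.] [48 48 47] [99 85 59]
270 [556. 138. 232.] [522. 140. 167.] [45 44 46] [110  92  57]
275 [555. 138. 234.] [552. 134. 230.] [58 62 64] [117  99  61]
280 [555. 138. 235.] [552. 134. 231.] [62 64 64] [122 102  63]
```

View pics/c3.png

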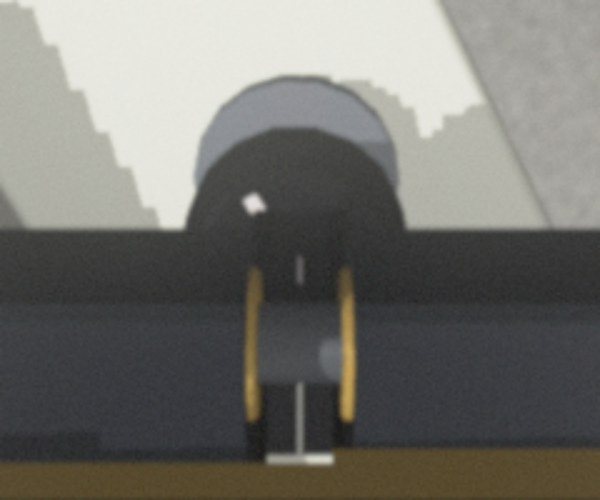

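The depth shows the head top still at about 145 mm (up). The closed tips have only just met it, at TCP 146, so shut fingertips stand near the TCP and not 25 mm ahead of it. I press on by force.

Request:
play_rows(steps=[[1,0.003,0,0,0],[1,0.006,0,0,0],[1,0.008,0,0,0],[1,0.008,0,0,0]])

```text
time: 4.3
tool_pos: [521.2, 141.1, 136.8]
ee_rot: [1.372, 1.095, -1.371]
ft_force: [-0.0, -0.1, -0.1]
finger_gap: 0.3
```

Request:
play_rows(steps=[[1,0.002,0,0,0],[1,0.004,0,0,0],[1,0.004,0,0,0]])

```text
time: 4.6
tool_pos: [521.2, 141.0, 133.6]
ee_rot: [1.371, 1.095, -1.371]
ft_force: [-1.4, 0.2, 7.8]
finger_gap: 0.3
```

Request:
play_rows(steps=[[1,0.001,0,0,0],[1,0.0015,0,0,0],[1,-0.02,0,0,0],[1,-0.07,0,0,0],[-1,-0.09,0,0,0],[-1,-0.09,0,0,0],[-1,-0.09,0,0,0]])

```text
time: 5.3
tool_pos: [520.4, 140.9, 222.0]
ee_rot: [1.371, 1.096, -1.373]
ft_force: [0.3, -0.2, -1.2]
finger_gap: 17.0
```

Run:
```python
from h import *
go([])
im,d,P=pts("wrist","pics/w4.png")
np.savez("w4.npz",im=im,P=P)
w=np.zeros(d.shape,bool);w[150:290,250:390]=1
for lo,hi in((120,132),(132,139),(139,150)):
    q=P[w&(P[...,2]>lo)&(P[...,2]<hi)];print(lo,len(q))
    if len(q)>50:print(q.min(0).round(1),q.max(0).round(1),np.median(q[:,2]),cv2.minEnclosingCircle(q[:,:2].astype(np.float32)))
```

```text
t 5.3 pos [520.4 140.9 222. ] x [-0.001  0.    -1.   ] z [-0.221 -0.975 -0.   ] F [ 0.3 -0.2 -1.2] gap 17.0 q6 0.78
120 323
[496.4 118.3 120.1] [544.  165.8 132. ] 130.34329732155948 ((519.8623657226562, 142.08523559570312), 24.167400360107422)
132 2721
[497.5 119.  132. ] [543.  164.6 138.9] 136.3663144211068 ((520.6116333007812, 142.33799743652344), 23.491352081298828)
139 2
```

View pics/w4.png

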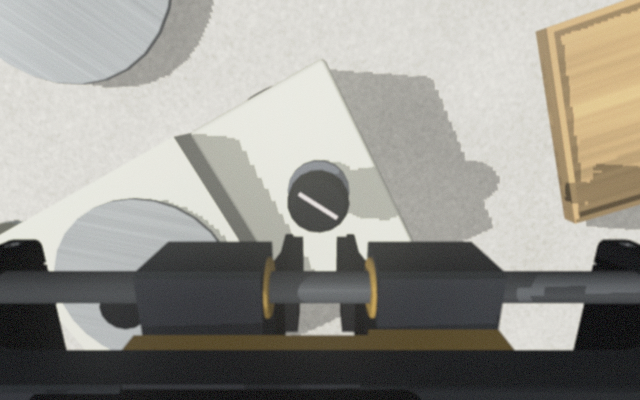

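The stop is latched: the head top is at 136 mm, and its line, at (318,205), has turned counter-clockwise. The stop centre is (520.3, 142.2). I now go near the lid knob with the gripper open and measure it.

Request:
play_rows(steps=[[-1,0,-0.026,-0.036,0],[-1,0,-0.052,-0.073,0],[-1,0,-0.078,-0.11,0],[-1,0,-0.105,-0.146,0],[-1,0,-0.105,-0.146,0],[-1,0,-0.105,-0.146,0]])

```text
time: 5.95
tool_pos: [449.7, 306.8, 220.8]
ee_rot: [1.366, 1.096, -1.373]
ft_force: [0.1, 0.7, 0.4]
finger_gap: 69.0
```

Run:
```python
from h import *
go([])
im,d,P=pts("wrist","pics/w5.png");Z=P[...,2];g=im.max(-1)
w=np.zeros(d.shape,bool);w[60:340,150:500]=1
m=w&(Z>150)&(Z<162)&(g<90); n,l,st,c=cv2.connectedComponentsWithStats(m.astype(np.uint8))
for i in range(1,n):
    if st[i,4]>60:
        q=P[l==i];print(st[i],c[i].round(),q.min(0).round(1),q.max(0).round(1),cv2.minEnclosingCircle(q[:,:2].astype(np.float32)))
m=w&(Z>117)&(Z<124);q=P[m];print("flange",len(q),cv2.minEnclosingCircle(q[:,:2].astype(np.float32)))
# fingertips lowest
m=(Z>170)&(Z<260)
q=P[m];print("robot low z",np.percentile(q[:,2],[0,1,3,5]) if len(q) else 0)
```

```text
t 5.95 pos [449.7 306.8 220.8] x [-0.003 -0.003 -1.   ] z [-0.219 -0.976  0.003] F [0.1 0.7 0.4] gap 69.0 q6 0.45
[ 292  143   52   51 2056] [317. 168.] [463.6 284.  150.2] [497.2 317.7 159.3] ((480.21539306640625, 301.0061950683594), 17.1248779296875)
flange 32487 ((478.70562744140625, 293.1773376464844), 135.5546112060547)
robot low z [220.13093382 221.28743912 222.12683507 223.05814701]
```

View pics/w5.png

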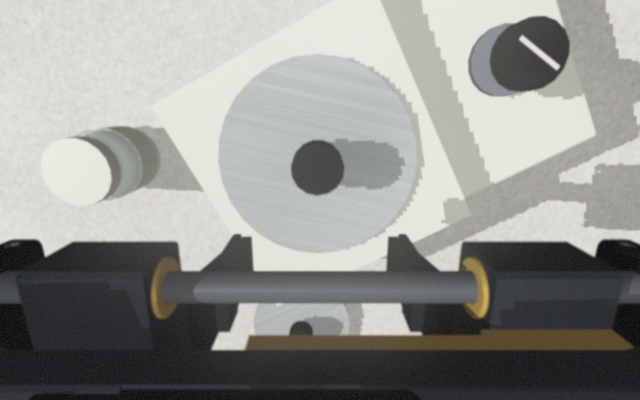

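The wrist view shows the lid disc with its knob at (317,168), the jar at (75,170), the latched stop at (530,55) and the fingertips at (240,240) and (400,240). The knob is at (480.2, 301.0). The open tips also read at about TCP height. I lower to TCP z = 126.

Request:
play_rows(steps=[[-1,0,0.031,-0.001,0],[-1,0.03,0.031,-0.001,0],[-1,0.06,0.031,-0.001,0],[-1,0.08,0.031,-0.001,0],[-1,0.09,0.031,-0.001,0],[-1,0.094,0.031,-0.001,0],[-1,0.094,0.031,-0.001,0]])

```text
time: 6.7
tool_pos: [481.7, 300.2, 128.8]
ee_rot: [1.372, 1.095, -1.372]
ft_force: [0.7, -0.2, 0.4]
finger_gap: 87.3
```

Request:
play_rows(steps=[[0,0,0,0,0],[0.3,0,0,0,0],[1,0,0,0,0],[1,0,0,0,0],[1,0,0,0,0],[1,0,0,0,0],[1,0,0,0,0],[1,0,0,0,0]])

```text
time: 7.5
tool_pos: [481.3, 300.8, 128.8]
ee_rot: [1.372, 1.096, -1.371]
ft_force: [-0.4, -0.7, 0.9]
finger_gap: 35.0
```

The gripper holds the knob: gap 35 against a 36 mm diameter. I lift slowly.

Request:
play_rows(steps=[[1,-0.005,0,0,0],[1,-0.015,0,0,0],[1,-0.03,0,0,0],[1,-0.05,0,0,0],[1,-0.07,0,0,0],[1,-0.085,0,0,0],[1,-0.085,0,0,0]])

```text
time: 8.2
tool_pos: [482.4, 301.5, 216.7]
ee_rot: [1.376, 1.096, -1.366]
ft_force: [0.6, -0.3, -2.9]
finger_gap: 35.2
```

Run:
```python
from h import *
go([(518,-219.5,213.8)])
im,d,P=pts("side","pics/s6.png"); im,d,P2=pts("wrist","pics/w6.png")
a=cv2.resize(cv2.imread("pics/s6.png")[100:240,200:424],(640,400));b=cv2.imread("pics/w6.png")
cv2.imwrite("pics/c6.png",cv2.resize(np.vstack([b,a]),(480,600)))
```

```text
t 8.2 pos [482.4 301.5 216.7] x [ 0.004  0.004 -1.   ] z [-0.221 -0.975 -0.005] F [ 0.6 -0.3 -2.9] gap 35.2 q6 0.5
(518, -219.5, 213.8) shift mm [  1.  149.7 500.3]
```

View pics/c6.png

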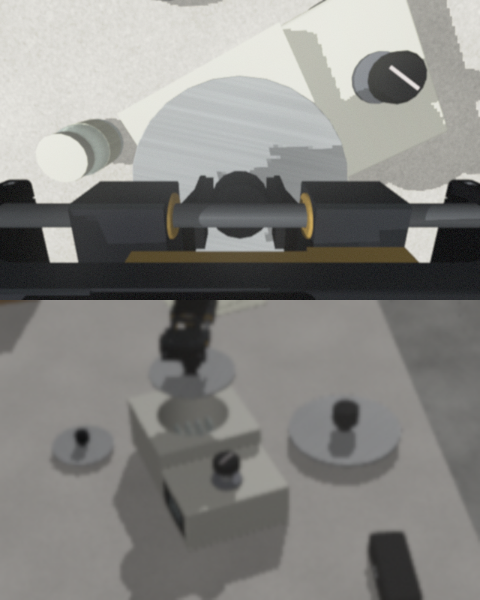

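The lid is off and level. The wrist view shows it hanging under the fingers at (240,130), and the side view shows an open mouth with the stop still latched. I carry it towards the tray.

Request:
play_rows(steps=[[1,0,0.004,0.013,0],[1,0,0.012,0.04,0],[1,0,0.022,0.073,0],[1,0,0.032,0.107,0],[1,0,0.042,0.14,0],[1,0,0.052,0.173,0],[1,0,0.062,0.207,0],[1,0,0.072,0.24,0],[1,0,0.082,0.273,0],[1,0,0.092,0.307,0]])

```text
time: 9.3
tool_pos: [501.9, -21.2, 212.7]
ee_rot: [1.37, 1.097, -1.374]
ft_force: [-0.3, 0.2, -2.8]
finger_gap: 35.6
```

Request:
play_rows(steps=[[1,0,0.01,0.033,0],[1,0,0.02,0.067,0],[1,0,0.03,0.1,0],[1,0,0.04,0.133,0],[1,0,0.048,0.16,0],[1,0,0.054,0.18,0],[1,0,0.058,0.193,0],[1,0,0.058,0.193,0],[1,0,0.058,0.193,0]])

```text
time: 10.2
tool_pos: [516.4, -220.0, 213.0]
ee_rot: [1.371, 1.097, -1.373]
ft_force: [-0.4, 0.8, -3.2]
finger_gap: 35.2
```

Run:
```python
from h import *
go([(518,-219.5,100),(518,-219.5,45)])
im,d,P=pts("wrist","pics/w7.png");Z=P[...,2]
hsv=cv2.cvtColor(im,cv2.COLOR_RGB2HSV);m=(Z>12)&(Z<25)&(hsv[...,1]>50)
q=P[m];print(len(q),cv2.minAreaRect(q[:,:2].astype(np.float32)))
m=(Z>150)&(Z<220)&(np.hypot(P[...,0]-518,P[...,1]+219)<110)&(hsv[...,1]<40)&(im.max(-1)>110);q=P[m]
if len(q): 
    A=np.c_[q[:,:2]-[518,-219],np.ones(len(q))];print("lid plane",np.linalg.lstsq(A,q[:,2],rcond=None)[0],q[:,0].max(),q[:,1].min(),q[:,1].max())
```

```text
t 10.2 pos [ 516.4 -220.   213. ] x [-0.002  0.001 -1.   ] z [-0.222 -0.975 -0.   ] F [-0.4  0.8 -3.2] gap 35.2 q6 1.46
(518, -219.5, 100) shift mm [113.    1.6  -0.8]
(518, -219.5, 45) shift mm [168.    1.7  -0.8]
3689 ((580.782470703125, -318.74853515625), (434.0600280761719, 127.60458374023438), 84.39442443847656)
lid plane [-2.49527648e-03  1.03307508e-03  2.05790414e+02] 590.3453256474918 -295.4071054025556 -147.90431726561252
```

View pics/w7.png

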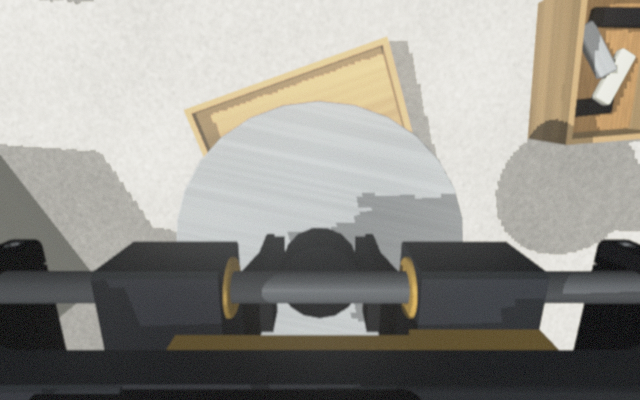

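The wrist view shows the lid level over the tray. The tray's far corners are at (188,112) and (388,40), and the bin is at the right (590,70). I check the tray by rays through those corners.

Run:
```python
from h import *
c=arm.calibration("wrist");K=np.array(c["camera_matrix"]);T=np.array(c["cam_to_world"])
for u,v in((188,112),(388,40)):
    r=T[:3,:3]@np.array([(u-K[0,2])/K[0,0],-(v-K[1,2])/K[1,1],-1]);p=T[:3,3]+r*(18-T[2,3])/r[2];print(p.round(1))
a=np.deg2rad(5.8)
for x,y in((105,105),(105,-105)):print(518+x*np.cos(a)-y*np.sin(a),-219.5+x*np.sin(a)+y*np.cos(a))
```

```text
[ 608.2 -105.8   18. ]
[ 629.4 -311.9   18. ]
611.8515632228133 -104.42661436876787
633.0733856312321 -313.3515632228134
```

The ray check agrees within 4 mm, and the tool is already centred. I lower the lid.

Request:
play_rows(steps=[[1,0.01,0,0,0],[1,0.03,0,0,0],[1,0.06,0,0,0],[1,0.09,0,0,0],[1,0.12,0,0,0],[1,0.145,0,0,0],[1,0.16,0,0,0],[1,0.17,0,0,0],[1,0.174,0,0,0],[1,0.174,0,0,0]])

```text
time: 11.25
tool_pos: [517.2, -219.8, 39.6]
ee_rot: [1.371, 1.096, -1.371]
ft_force: [-0.5, -0.1, -2.8]
finger_gap: 35.1
```

Request:
play_rows(steps=[[1,0.002,0,0,0],[1,0.004,0,0,0],[1,0.006,0,0,0],[1,0.006,0,0,0]])

```text
time: 11.65
tool_pos: [517.0, -220.1, 33.8]
ee_rot: [1.372, 1.095, -1.371]
ft_force: [-0.2, 0.4, -4.0]
finger_gap: 35.0
```

Request:
play_rows(steps=[[1,0.001,0,0,0],[1,0.002,0,0,0],[1,0.002,0,0,0]])

```text
time: 11.95
tool_pos: [517.2, -220.2, 31.8]
ee_rot: [1.371, 1.095, -1.371]
ft_force: [-0.4, 0.0, -4.1]
finger_gap: 35.0
```

Request:
play_rows(steps=[[1,0.001,0,0,0],[1,0.0015,0,0,0],[1,0.0015,0,0,0]])

```text
time: 12.25
tool_pos: [517.2, -220.2, 31.7]
ee_rot: [1.371, 1.095, -1.371]
ft_force: [-2.9, 1.6, 6.4]
finger_gap: 35.3
```

The lid has touched the floor at TCP 31.7, as predicted. I release it and rise.

Request:
play_rows(steps=[[0.3,0,0,0,0],[-0.3,0,0,0,0],[-1,0,0,0,0],[-1,0,0,0,0],[-1,0,0,0,0],[-1,0,0,0,0],[-1,-0.02,0,0,0],[-1,-0.06,0,0,0],[-1,-0.1,0,0,0],[-1,-0.14,0,0,0]])

```text
time: 13.25
tool_pos: [516.8, -220.1, 171.6]
ee_rot: [1.371, 1.096, -1.372]
ft_force: [0.7, -0.2, 1.1]
finger_gap: 86.3
```

Request:
play_rows(steps=[[-1,-0.03,0,0,0],[-1,-0.05,0,0,0],[-1,-0.05,0,0,0]])

```text
time: 13.55
tool_pos: [518.9, -220.6, 223.9]
ee_rot: [1.374, 1.089, -1.366]
ft_force: [-0.2, -0.0, 0.4]
finger_gap: 86.9
```

Run:
```python
from h import *
go([(520.3,142.2,221)])
im,d,P=pts("wrist","pics/w8.png");Z=P[...,2];g=im.max(-1)
m=(Z>52)&(Z<66)&(g<90)&(np.hypot(P[...,0]-517,P[...,1]+220)<40);q=P[m];print("knob",len(q),cv2.minEnclosingCircle(q[:,:2].astype(np.float32)) if len(q) else 0)
m=(Z>15)&(Z<34)&(np.hypot(P[...,0]-517,P[...,1]+220)<70)&(cv2.cvtColor(im,cv2.COLOR_RGB2HSV)[...,1]<30)&(g>100);q=P[m]
A=np.c_[q[:,:2]-[517,-220],np.ones(len(q))];print("plane",len(q),np.linalg.lstsq(A,q[:,2],rcond=None)[0])
```

```text
t 13.55 pos [ 518.9 -220.6  223.9] x [ 0.007 -0.002 -1.   ] z [-0.221 -0.975  0.   ] F [-0.2 -0.   0.4] gap 86.9 q6 1.46
(520.3, 142.2, 221) shift mm [   2.3  -78.7 -354.2]
knob 963 ((516.0523071289062, -220.10549926757812), 17.027231216430664)
plane 12250 [-5.69184377e-04 -2.11479626e-04  2.45431900e+01]
```

View pics/w8.png

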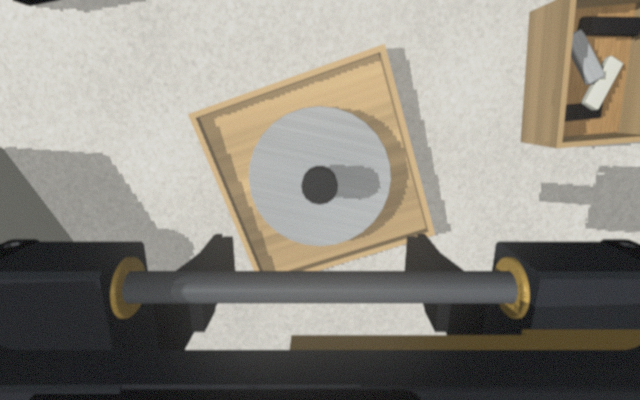

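The view shows the lid flat and level, knob at (320,185), inside the tray rim: it reads (516, -220) with its plane tilted less than 0.001. I now go to the stop.

Request:
play_rows(steps=[[-1,0,-0.008,-0.036,0],[-1,0,-0.016,-0.072,0],[-1,0,-0.024,-0.108,0],[-1,0,-0.032,-0.144,0],[-1,0,-0.04,-0.18,0],[-1,0,-0.048,-0.216,0],[-1,0,-0.056,-0.252,0],[-1,0,-0.064,-0.288,0],[-1,0,-0.072,-0.324,0],[-1,0,-0.0787,-0.354,0]])

```text
time: 14.6
tool_pos: [517.5, 144.0, 218.3]
ee_rot: [1.368, 1.097, -1.374]
ft_force: [0.2, 0.1, -0.2]
finger_gap: 87.2
```

Request:
play_rows(steps=[[-1,0,0,0,0],[-1,0,0,0,0],[-1,0,0,0,0]])

```text
time: 14.9
tool_pos: [518.1, 141.7, 219.2]
ee_rot: [1.37, 1.095, -1.374]
ft_force: [0.3, -0.3, -0.1]
finger_gap: 87.1
```

Run:
```python
from h import *
go([(520.3,142.2,150),(520.3,142.2,103)])
```

```text
t 14.9 pos [518.1 141.7 219.2] x [-0.002 -0.001 -1.   ] z [-0.222 -0.975  0.001] F [ 0.3 -0.3 -0.1] gap 87.1 q6 0.78
(520.3, 142.2, 150) shift mm [69.2  2.2 -1.1]
(520.3, 142.2, 103) shift mm [116.2   2.3  -1.2]
```

Request:
play_rows(steps=[[-1,0.03,0.002,-0.001,0],[-1,0.06,0.002,-0.001,0],[-1,0.08,0.002,-0.001,0],[-1,0.095,0.002,-0.001,0],[-1,0.105,0.002,-0.001,0],[-1,0.112,0.002,-0.001,0],[-1,0.115,0.002,-0.001,0],[-1,0.115,0.002,-0.001,0]])

```text
time: 15.7
tool_pos: [520.9, 142.9, 105.4]
ee_rot: [1.372, 1.095, -1.371]
ft_force: [-0.4, -0.7, -0.6]
finger_gap: 86.9
```

Request:
play_rows(steps=[[0,0,0,0,0],[1,0,0,0,0],[1,0,0,0,0],[1,0,0,0,0],[1,0,0,0,0],[1,0,0,0,0],[1,0,0,0,0]])

```text
time: 16.4
tool_pos: [520.5, 142.3, 105.3]
ee_rot: [1.37, 1.095, -1.373]
ft_force: [-1.0, -3.8, 1.7]
finger_gap: 46.6
```

The gripper holds the head: gap 46.6 against 48. I turn it clockwise, which is positive about the downward tool x axis.

Request:
play_rows(steps=[[1,0,0,0,6],[1,0,0,0,12],[1,0,0,0,18],[1,0,0,0,24],[1,0,0,0,30],[1,0,0,0,36],[1,0,0,0,41],[1,0,0,0,44],[1,0,0,0,44]])

```text
time: 17.3
tool_pos: [520.7, 142.6, 105.7]
ee_rot: [1.891, 0.565, -1.891]
ft_force: [-0.8, -3.7, 4.2]
finger_gap: 46.9
```

Request:
play_rows(steps=[[0,0,0,0,0],[-1,0,0,0,0],[-1,0,0,0,0],[-1,0,0,0,0],[-1,0,0,0,0],[-1,0,0,0,0],[-1,-0.02,0,0,0],[-1,-0.06,0,0,0],[-1,-0.1,0,0,0],[-1,-0.1,0,0,0]])

```text
time: 18.3
tool_pos: [524.3, 144.6, 211.5]
ee_rot: [1.904, 0.567, -1.879]
ft_force: [0.1, -0.3, 0.6]
finger_gap: 87.0
```

Run:
```python
from h import *
go([])
im,d,P=pts("wrist","pics/w9.png");Z=P[...,2]
m=(np.hypot(P[...,0]-520,P[...,1]-142)<18)&(Z>100)&(Z<170);print("stop top",m.sum(),np.median(Z[m]))
im,d,P=pts("scene","pics/s9.png");Z=P[...,2];z=np.load("scene0.npz")
for n,(u0,v0,u1,v1) in dict(case=(350,230,396,285),jar=(364,106,384,124),bin=(205,315,268,378)).items():
    D=cv2.absdiff(im,z["im"])[v0:v1,u0:u1];print(n,D.mean(),D.max())
```

```text
t 18.3 pos [524.3 144.6 211.5] x [ 0.012  0.005 -1.   ] z [-0.836 -0.549 -0.013] F [ 0.1 -0.3  0.6] gap 87.0 q6 0.01
stop top 2027 145.566396964157
case 6.426613965744401 19
jar 11.939814814814815 119
bin 6.178046527252876 17
```

View pics/s9.png

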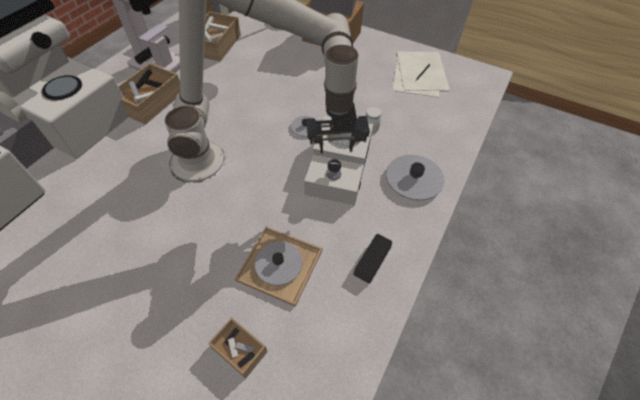

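The final scene view shows the lid in the tray at (278,262) and the stop up at (334,166). The jar (374,116), case and bin are where they were. The arm is clear, so I hand in.

```bash
python3 -c "
from rig import arm
print(arm.sign_off())"
```

```text
the job is handed in; nothing more can be done
None
```

The job is done and handed in at about 18 s of the 64 s allowed; the hand-in reported no verdict. I pressed the stop until it latched, laid the lid in the tray, let go, then turned the head clockwise until it popped up.

**Last checks:**
- **Latch:** after the press, the head top read 136 mm and its white line had turned counter-clockwise.
- **Lid:** it lies at about (516, -220), within about 2 mm of the tray centre, tilted less than 0.001 rad, with nothing touching it.
- **Stop:** the head top reads 145.6 mm, so it is up again.
- **Bystanders:** the case, jar and bin look unmoved. An image comparison flagged some change around the jar, most likely from the gripper standing next to it. The final view shows the jar where it was.

**What disagreed with the description:** the fingertips proved to stand about at the TCP, not 25 mm ahead of it. I found this by touch on the stop and by depth, and set all the grip heights from that. The stop's first position from the fixed cameras was about 6 mm off the wrist camera's. I pressed at a point between the two and used the wrist camera's position for the turn.

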